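Two-step depth check of a dry block heater with a reference probe

TASK

Check the dry block heater at two depths: take the reference probe by its head and draw it straight up in its well until its tip is 20 mm above the well bottom, hold it still there for about three seconds for the first reading, then draw it on to 40 mm above the bottom. Finish still holding it upright and still at 40 mm, stem in the well, for the second reading; do not let go. Draw it gently in line with the well so that the stem does not bind, never pull it right out of the well, and leave the capped tubes, the blue rack and the tip box alone.

Things in the scene. Friction and masses are not known exactly. Their poses are not given: they have to be found in the camera images.
- heater: Dry block heater, fixed: white housing 270 (its x) x 200 x 100 mm, console at its -x end. Origin on the bench under its centre, z up. Bare aluminium block, top 105 mm above the bench, with six upright wells, 11 mm wide and 65 mm deep (bottom 40 mm above the bench), at heater x 23 and 67, y -30, 0 and 30 mm.
- probe: Wireless temperature probe, loose, 0.15 to 0.3 kg, stands on the bottom of a well. Origin at the stem's lower end (tip), z up along it. Steel stem 10 mm wide, 87 mm long (0.5 mm play all round); steel head 26 mm wide, 87 to 149 mm above the tip; white cap to 159 mm. Dark rings 45 and 25 mm above the tip are level with the block's top when the tip is 20 and 40 mm above the well bottom.
- probe_head (a point): Centre of the probe's round head, on its axis, 118 mm above the tip (158 mm above the bench at the start, head underside 22 mm above the block): where to grip it. The steel head is 26 mm in diameter, 62 mm tall, and may be gripped from any side.
- tube_red: Clear sample tube, 10 mm in diameter, with a red cap 15 mm in diameter, standing on the bottom of a well; origin at the centre of its foot; its top is 86 mm above the foot, 21 mm above the block. Leave it alone.
- tube_yellow: The same with a yellow cap, in another well. Leave it alone.
- cool_rack: Blue cooling rack, loose on the bench beside the heater, 128 x 86 x 34 mm, origin under its centre. Leave it alone.
- tip_box: White tip box with amber lid, loose on the bench on the other side of the heater, 122 x 82 x 68 mm, origin under its centre. Leave it alone.
Mind the look-alikes: they are no part of the job. What is meant by the probe is not green or purple, and is the larger of those in its own colour.

How it is judged:
By the outcome, as a careful person would: the job done as asked, in the order asked, and still so for the second after the job is handed in, while the arm keeps its last pose, push and grip.
It also fails if it takes over 43 s, if anything falls off the work surface, if the arm or the gripper's body presses on something with over 40 N, if the wrist force passes 120 N, or if a joint passes its speed limit or range.

ROBOT

A 6-joint arm with a two-finger parallel gripper is mounted at the origin on the work surface. World frame = base frame: x ahead of the robot, y to its left, z up, the work surface at z = 0. Lengths are in mm, angles in degrees, forces in N, time in s.
With the tool pointing down it reaches from about 300 to 850 mm from the base axis. Payload 4.2 kg.
Tool frame: the origin (TCP) lies at the centre of the arm's flange, where the gripper is bolted on; the fingertips stand 191 mm ahead of it and the grasp point (between the pads) lies 172 mm ahead of it; z points along the fingers, y is the direction in which the jaws open and shut (so a half turn about z gives the same grasp; the last joint's range is limited). The gripper opens to 91 mm and grips with 3 to 60 N. Pads are 32 mm wide; open, the fingers measure 118 mm over their backs; the gripper's body (76 mm by 178 mm) begins 60 mm behind the grasp point.
Start: joints at [-77.177, 18.312, 89.639, -0, 72.044, -1.146], TCP at [138.799, -557.994, 404.776] pointing down, gripper open.
Joint ranges: [-177.97, 177.97], [-48.28, 115.42], [12.27, 149.76], [-77.06, 257.06], [2.81, 150.46], [-146.56, 146.56]. Speed limits (degrees/s): [147.25, 147.25, 180, 180, 180, 180].

INTERFACE

Orientations are given as [roll, pitch, yaw] about the fixed x, y, z axes, in that order (R = Rz(yaw) Ry(pitch) Rx(roll)).
In Python, from workcell import status, vision, ticket gives the robot as it stands.
- The arm moves only by the shell command python3 -m jog 'ROWS' [FORCE]. ROWS is JSON, a list of rows, each a list of 7 numbers: the finger opening in m, from 0 to 0.0912, then the shift along the tool's x, y, z in m, then the turn, a rotation vector about the tool's x, y, z in rad. A call has 1 to 12 rows; each row shifts and turns the commanded pose from where the row before left it, along the tool's axes as they then stand; what a row does not reach is not made up. A row lasts 1/8 s, in which the tool goes at most 62.5 mm and 10.7 degrees, less where a joint would pass 70% of its speed; a pose out of reach is approached as far as the arm can. A call with a gripper value outside its range is refused whole. The fingers move at their own pace and stop on an object; FORCE is the grip in N (left out, the last holds). Time passes only in rows, so rows that do not move let the fingers close. It gives the time, the measured TCP pose, the force and the opening at its end, in the units of the state.
- status.state(): the state, without advancing time (a new reading comes with each control period).
- vision.grab_frame(name): name is "scene" or "side" or "wrist"; returns a dict with "color" (384x512x3 uint8, blue, green, red), "depth" (384x512 float32, mm along the optical axis (not along the pixel's ray), 0 where there is no reading), "fov_y" (degrees; the focal length in pixels is half the picture's height over the tangent of half this angle, whatever the lens; pixels are square), "cx", "cy" (the principal point, pixels), "pose" (4x4, takes a point from camera to world coordinates). Camera axes: x right, y down, z forward; pixel columns grow to the right and rows downward; lengths in mm; the calibration is good to about 2 mm. A picture is of the moment at which its call begins.
- ticket.job_done(): hands the job in, once; it reports no verdict.
Trained networks look in the newest picture that a camera, given by its name, has taken for a name from the list of things; names that differ only in an ending like _2 or _b are one class to them, and where a whole thing is asked for, a point or a joint stands for the part that bears it (a point fixed in the world has none). Each returns a list of dicts, best first, with "p" (0 to 1); they miss things now and then, are a little off and sometimes report something else, mostly with a low value. They report only what shows in the picture. A call takes as long as a camera call. They do not tell look-alikes from the thing itself.
- vision.find_in(camera, label): "location" ([x, y, z] in mm, in world coordinates, good to about 4 mm: the middle of the surface that is visible of it).
- vision.silhouettes(camera, label): "pixels" (384x512 bool, what is visible of it).
The state is a dict: "time_s": time; "qpos": joint angles; "qvel": joint speeds; "effort": joint torques, N m; "ee_pos": TCP position; "ee_rot": TCP orientation; "force": force on the tool from outside, world axes, zero at the start; "torque": the same for the moment, N m; "gripper_width": finger opening in mm.
Only numpy, scipy, OpenCV 4.12 (cv2) and the standard library are available. Lean on these libraries where they do the work, as an engineer would, in place of code of your own. Each camera call takes 0.05 s, during which the arm holds its last target.

## Working session

There is one attempt and no reset: what is moved stays moved. The work goes in short steps, Python scripts to look and compute and a shell command to move; the robot and the scene stay as the last step left them, time stands still between calls to the robot, and variables do not carry over. Pictures are saved under pics/ and viewed, and the job is handed in when it is done.

```bash
ls; mkdir -p pics; python3 - <<'E'
from workcell import status, vision
import cv2,numpy as np
print(status.state())
for n in ["scene","side","wrist"]:
    f=vision.grab_frame(n); cv2.imwrite(f"pics/{n}0.png",f["color"]); print(n,f["fov_y"],f["cx"],f["cy"],np.round(f["pose"],3).tolist())
    for l in ["probe","probe_head","heater","tube_red","tube_yellow","cool_rack","tip_box"]:
        print(n,l,[(np.round(d["location"]).tolist(),round(d["p"],2)) for d in vision.find_in(n,l)])
E
```

```text
pics
{'time_s': 0.0, 'qpos': array([-7.71762390e+01,  1.83512859e+01,  8.97062019e+01, -2.00836988e-03,
        7.20426825e+01, -1.14609887e+00]), 'qvel': array([ 0.0211999 ,  0.08262741,  0.13930966,  0.04316182, -0.00183203,
        0.09202454]), 'effort': array([-3.02999601e-03, -4.12468672e+01, -2.31975496e+01,  7.24301208e-02,
        4.56100318e-02, -1.32936766e-04]), 'ee_pos': array([ 138.76924032, -557.83373257,  403.92492421]), 'ee_rot': array([-1.79899812e+02, -9.45241867e-05,  1.39704807e+01]), 'force': array([-0.37720188,  0.01140034, -0.4379636 ]), 'torque': array([ 0.01528257,  0.0120779 , -0.06758184]), 'gripper_width': 91.26060145616104}
scene 46.97845931710214 254.5500528308381 194.88564221058706 [[-0.76, 0.435, -0.482, 1087.656], [0.649, 0.529, -0.547, 697.298], [0.017, -0.729, -0.685, 873.75], [0.0, 0.0, 0.0, 1.0]]
scene probe [([688.0, 121.0, 83.0], 0.76), ([610.0, 284.0, 97.0], 0.71), ([518.0, 149.0, 170.0], 0.64), ([680.0, 272.0, 124.0], 0.56)]
scene probe_head [([674.0, 270.0, 118.0], 0.96), ([645.0, -73.0, 66.0], 0.71), ([692.0, 121.0, 90.0], 0.66), ([516.0, 1
[... 574 characters left out ...]
05.0, 283.0, 94.0], 0.5)]
side probe_head [([603.0, 284.0, 91.0], 0.7), ([679.0, 118.0, 82.0], 0.64), ([664.0, 268.0, 115.0], 0.57), ([506.0, 153.0, 172.0], 0.53)]
side heater [([445.0, 129.0, 99.0], 0.57)]
side tube_red [([612.0, -64.0, 68.0], 0.72)]
side tube_yellow [([481.0, 97.0, 122.0], 0.56)]
side cool_rack [([453.0, 323.0, 36.0], 0.97)]
side tip_box [([610.0, -65.0, 71.0], 0.56)]
wrist 67.33213196660053 257.0270472405538 191.73258701653052 [[0.241, -0.94, -0.241, 205.775], [-0.971, -0.233, -0.061, -540.85], [0.001, 0.249, -0.969, 383.969], [0.0, 0.0, 0.0, 1.0]]
wrist probe []
wrist probe_head []
wrist heater []
wrist tube_red []
wrist tube_yellow []
wrist cool_rack []
wrist tip_box []
```

View pics/scene0.png

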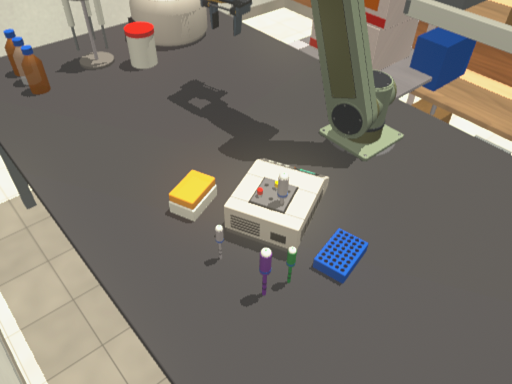

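View pics/side0.png

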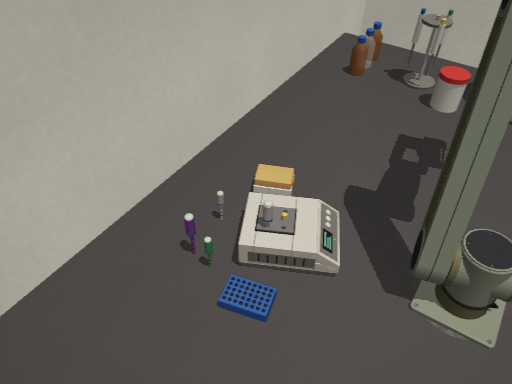

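Probe candidates in the scene view:
- grey, in the heater, at (283,185)
- smaller grey, on the bench, at (219,235)
- purple at (265,265)
- green at (291,258)

The grey one in the heater fits: it is the larger grey one and stands in a well. I'll check it in a close crop and measure it.

```bash
cat > h.py <<'E'
import numpy as np
def cloud(f):
    h,w=f["depth"].shape; fl=h/2/np.tan(np.radians(f["fov_y"]/2))
    v,u=np.mgrid[:h,:w]; z=f["depth"]
    p=np.stack([(u-f["cx"])*z/fl,(v-f["cy"])*z/fl,z],-1)
    return p@f["pose"][:3,:3].T+f["pose"][:3,3]
def proj(f,P):
    fl=f["depth"].shape[0]/2/np.tan(np.radians(f["fov_y"]/2))
    c=(np.atleast_2d(P)-f["pose"][:3,3])@f["pose"][:3,:3]
    return np.c_[f["cx"]+fl*c[:,0]/c[:,2],f["cy"]+fl*c[:,1]/c[:,2]]
E
python3 - <<'E'
from workcell import vision
from h import *
import cv2
from scipy.optimize import least_squares
ims=[]
for n,b in [("scene",(215,145,345,255)),("side",(225,180,355,280))]:
    f=vision.grab_frame(n); W=cloud(f)
    c=f["color"][b[1]:b[3],b[0]:b[2]]; ims.append(cv2.resize(c,(780,int(780*c.shape[0]/c.shape[1])),interpolation=cv2.INTER_CUBIC)[:600])
    cv2.imwrite(f"pics/crop_{n}.png",ims[-1])
    P=W.reshape(-1,3); cam=f["pose"][:3,3]
    m=(abs(P[:,0]-515)<60)&(abs(P[:,1]-145)<60)&(P[:,2]>132)&(P[:,2]<205)
    Q=P[m]; print(n,len(Q),Q.min(0).round(),Q.max(0).round())
    for lo in range(130,205,10):
        q=Q[(Q[:,2]>=lo)&(Q[:,2]<lo+10)]
        if len(q)>8:
            r=least_squares(lambda a:np.hypot(q[:,0]-a[0],q[:,1]-a[1])-13,q[:,:2].mean(0)+ -10*(cam-q.mean(0))[:2]/np.linalg.norm((cam-q.mean(0))[:2]),loss="soft_l1")
            print(lo,len(q),r.x.round(1),q.mean(0).round(1))
    # housing top
    t=(P[:,2]>92)&(P[:,2]<112)&(abs(P[:,0]-515)<250)&(abs(P[:,1]-130)<170)
    T=P[t]; col=f["color"].reshape(-1,3)[t].astype(int); wh=(col.min(1)>140)&(T[:,2]<104)
    r=cv2.minAreaRect(T[wh][:,:2].astype(np.float32)); print("housing",r, np.median(T[wh][:,2]))
    dk=(~wh)&(col.max(1)<120)
    print("block",cv2.minAreaRect(T[dk][:,:2].astype(np.float32)),np.median(T[dk][:,2]))
E
```

```text
scene 258 [499. 134. 132.] [525. 160. 199.]
130 28 [509.8 144.4] [516.2 151.9 136.2]
140 32 [509.9 144.6] [517.1 151.1 145.3]
150 29 [509.9 143.7] [517.3 151.7 154.6]
160 35 [509.5 144.3] [517.2 151.2 165. ]
170 33 [509.6 144.4] [517.  151.1 175.2]
180 41 [509.5 144.2] [516.8 150.8 185.3]
190 60 [505.6 141.4] [512.8 147.4 195.3]
housing ((488.1708679199219, 101.03543090820312), (219.89569091796875, 201.52532958984375), 26.035993576049805) 99.8543914025704
block ((526.4021606445312, 172.71372985839844), (359.346923828125, 192.182861328125), 13.549592018127441) 102.24661403803509
side 205 [496. 138. 132.] [521. 162. 199.]
130 20 [510.7 145.4] [505.3 153.7 135.9]
140 28 [510.4 145.8] [505.6 154.7 145.3]
150 24 [510.3 145.5] [506.2 154.8 155.1]
160 25 [510.2 145.8] [506.3 155.4 165.5]
170 29 [510.2 145.5] [506.1 154.1 175. ]
180 31 [510.8 145.1] [504.9 153.5 185.2]
190 48 [514.4 140.9] [508.2 149.6 195. ]
housing ((486.12127685546875, 102.7275390625), (217.27894592285156, 203.48193359375), 25.528858184814453) 99.07702183923288
block ((533.5460205078125, 162.8116455078125), (366.671142578125, 190.84022521972656), 22.195880889892578) 102.22102805994547
```

View pics/crop_scene.png

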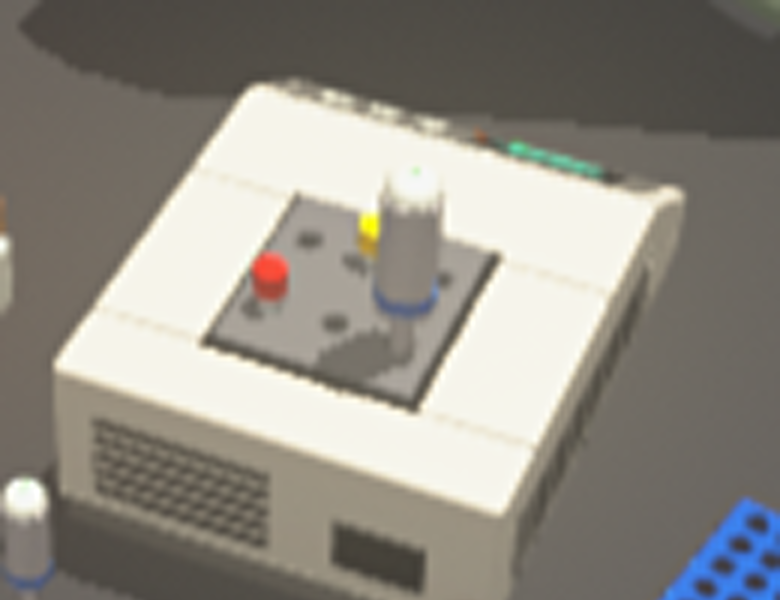

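View pics/crop_side.png

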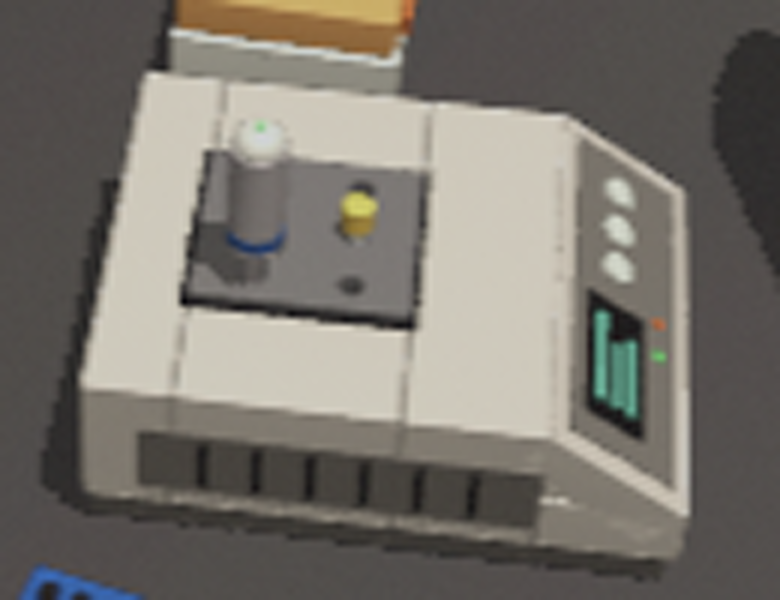

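The choice holds: the larger grey probe stands in the well at heater (67, 30), with its axis at about (510, 145). It is upright, with its cap top at about 199 mm. Red is across the block and yellow is in the middle of the near row. I'll go above it with the tool down.

```bash
python3 -m jog '[[0.0912,0.02,-0.022,-0.01,0,0,0],[0.0912,0.038,-0.042,-0.01,0,0,0],[0.0912,0.038,-0.042,-0.01,0,0,0],[0.0912,0.038,-0.042,-0.005,0,0,0],[0.0912,0.038,-0.042,0,0,0,0],[0.0912,0.038,-0.042,0,0,0,0],[0.0912,0.038,-0.042,0,0,0,0],[0.0912,0.038,-0.042,0,0,0,0],[0.0912,0.038,-0.042,0,0,0,0],[0.0912,0.038,-0.042,0,0,0,0],[0.0912,0.038,-0.042,0,0,0,0],[0.0912,0.038,-0.042,0,0,0,0]]'
python3 -m jog '[[0.0912,0.038,-0.042,0,0,0,0],[0.0912,0.030,-0.04,0,0,0,0],[0.0912,0.02,-0.02,0,0,0,0],[0.0912,0,0,0,0,0,0],[0.0912,0,0,0,0,0,0]]'
python3 - <<'E'
from workcell import vision,status
import cv2
print(status.state())
f=vision.grab_frame("wrist");cv2.imwrite("pics/w1.png",f["color"])
E
```

```text
time_s: 2.8
ee_pos: [447.5, 19.3, 440.0]
ee_rot: [180.0, -0.1, 14.0]
force: [0.3, -0.9, -0.0]
gripper_width: 91.0
time_s: 3.42
ee_pos: [507.4, 137.0, 439.6]
ee_rot: [180.0, 0.1, 14.0]
force: [0.2, 0.3, 0.2]
gripper_width: 91.5
{'time_s': 3.425, 'qpos': array([ 1.38712420e+01,  1.26542786e+01,  9.24889324e+01, -3.75325564e-02,
        7.49105443e+01,  8.99234534e+01]), 'qvel': array([-0.84071001, -0.59981073,  0.34148564,  0.1128459 , -0.1257065 ,
        0.13993778]), 'effort': array([ 5.72098978e-01, -3.57412148e+01, -2.39438081e+01,  6.97188755e-02,
       -1.10269154e-01, -1.27820203e-03]), 'ee_pos': array([507.38667923, 137.04635175, 439.60414072]), 'ee_rot': array([1.79963843e+02, 5.38067218e-02, 1.39575593e+01]), 'force': array([0.24819757, 0.3181724 , 0.17072162]), 'torque': array([ 0.03623005, -0.0368333 , -0.01467505]), 'gripper_width': 91.48719880917034}
```

View pics/w1.png

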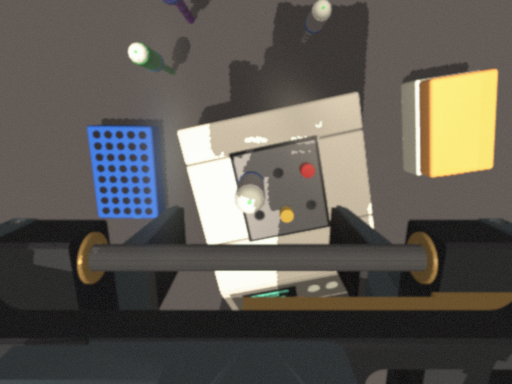

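The wrist view shows the probe cap at (250,200), red cap (308,170), yellow cap (287,215). Now I'll refine the axis from it.

```bash
python3 - <<'E'
from workcell import vision,status
from h import *
import cv2
from scipy.optimize import least_squares
f=vision.grab_frame("wrist");W=cloud(f);P=W.reshape(-1,3)
fl=192/np.tan(np.radians(f["fov_y"]/2))
def ray(u,v,z):
    d=f["pose"][:3,:3]@np.array([(u-f["cx"])/fl,(v-f["cy"])/fl,1]);o=f["pose"][:3,3]
    return (o+d*(z-o[2])/d[2]).round(1)
print("led",ray(250,203,199))
m=(np.hypot(P[:,0]-510,P[:,1]-145)<30)&(P[:,2]>185)&(P[:,2]<205);Q=P[m]
print("cap depth",len(Q),Q.mean(0).round(1),Q.min(0).round(1),Q.max(0).round(1), cv2.minEnclosingCircle(Q[:,:2].astype(np.float32)))
for lo in range(130,200,10):
    q=P[(np.hypot(P[:,0]-510,P[:,1]-145)<25)&(P[:,2]>=lo)&(P[:,2]<lo+10)]
    if len(q)>8:
        r=least_squares(lambda a:np.hypot(q[:,0]-a[0],q[:,1]-a[1])-13,[510,145],loss="soft_l1");print(lo,len(q),r.x.round(1))
hsv=cv2.cvtColor(f["color"],cv2.COLOR_BGR2HSV)
for n,(u,v) in dict(red=(308,170),yel=(287,215)).items():
    w=hsv[v-12:v+12,u-12:u+12]; hh=w[...,0].astype(int)
    k=(w[...,1]>150)&(((hh<8)|(hh>172)) if n=="red" else ((hh>18)&(hh<35)))
    yy,xx=np.nonzero(k); print(n,xx.mean()+u-12,yy.mean()+v-12,ray(xx.mean()+u-12,yy.mean()+v-12,124))
for u,v in [(279,173),(259,215),(311,205)]: print("well",ray(u,v,105))
c=f["color"][130:250,220:340];cv2.imwrite("pics/w1c.png",cv2.resize(c,(600,600),interpolation=cv2.INTER_CUBIC))
E
```

```text
led [509.1 143.2 199. ]
cap depth 711 [511.9 144.4 193.9] [498.7 131.4 185. ] [522.2 156.6 199.5] ((509.9209899902344, 144.02587890625), 12.905264854431152)
130 50 [509.7 143.8]
140 49 [509.4 143.8]
150 50 [509.4 143.9]
160 57 [509.3 143.9]
170 65 [509.4 143.9]
180 163 [508.8 143.8]
190 586 [501.5 143.3]
red 306.75 170.15 [535.5  90.8 124. ]
yel 286.241610738255 214.06040268456377 [484.1  98.7 124. ]
well [522.5 115.6 105. ]
well [469.7 125.2 105. ]
well [495.5  70.7 105. ]
```

View pics/w1c.png

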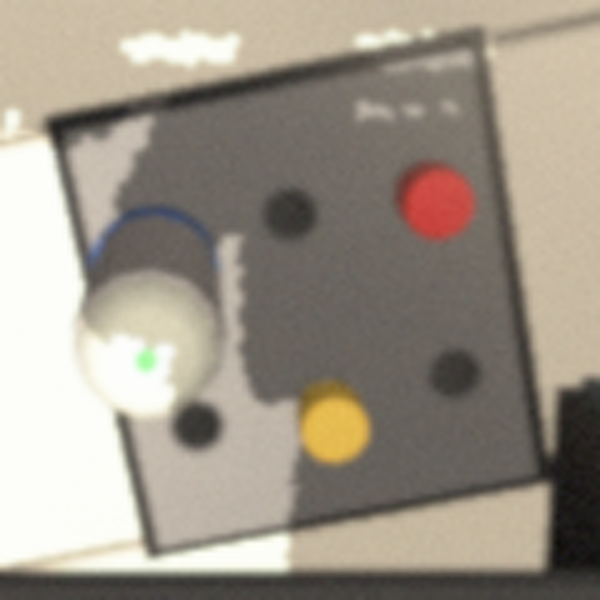

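All three views agree on the axis at about (509.5, 144). I'll centre, then descend over the head.

```bash
python3 -m jog '[[0.0912,0.0035,-0.006,0,0,0,0],[0.0912,0,0,0.015,0,0,0],[0.0912,0,0,0.025,0,0,0],[0.0912,0,0,0.025,0,0,0],[0.0912,0,0,0.025,0,0,0],[0.0912,0,0,0.015,0,0,0],[0.07,0,0,0.005,0,0,0],[0.06,0,0,0,0,0,0],[0.055,0,0,0,0,0,0]]' 8
python3 - <<'E'
from workcell import vision,status
from h import *
import cv2
from scipy.optimize import least_squares
s=status.state();print(s["ee_pos"],s["ee_rot"],s["force"],s["gripper_width"])
for n in ("scene","side"):
    f=vision.grab_frame(n);P=cloud(f).reshape(-1,3)
    if n=="side": c=f["color"][160:290,205:335]
    else: c=f["color"][120:250,215:345]
    cv2.imwrite(f"pics/{n}2.png",cv2.resize(c,(600,600),interpolation=cv2.INTER_CUBIC))
f=vision.grab_frame("wrist");cv2.imwrite("pics/w2.png",f["color"])
P=cloud(f).reshape(-1,3)
m=(np.hypot(P[:,0]-510,P[:,1]-145)<25)&(P[:,2]>170)&(P[:,2]<205);Q=P[m]
if len(Q): print(len(Q),Q.mean(0),cv2.minEnclosingCircle(Q[:,:2].astype(np.float32)))
E
```

```text
time_s: 4.65
ee_pos: [510.0, 144.4, 330.6]
ee_rot: [180.0, -0.1, 14.0]
force: [0.5, 0.4, -0.5]
gripper_width: 64.3
[510.03542412 144.37305261 330.57682819] [ 1.79996322e+02 -1.08940716e-01  1.39665819e+01] [ 0.45214564  0.43325582 -0.45657457] 64.25820335936186
1489 [511.83297331 144.80874384 191.04891634] ((510.24835205078125, 144.54779052734375), 12.900145530700684)
```

View pics/w2.png

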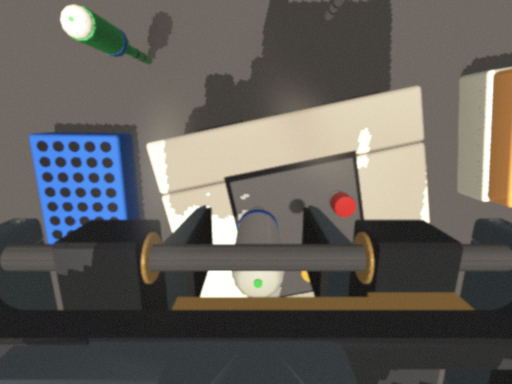

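View pics/scene2.png

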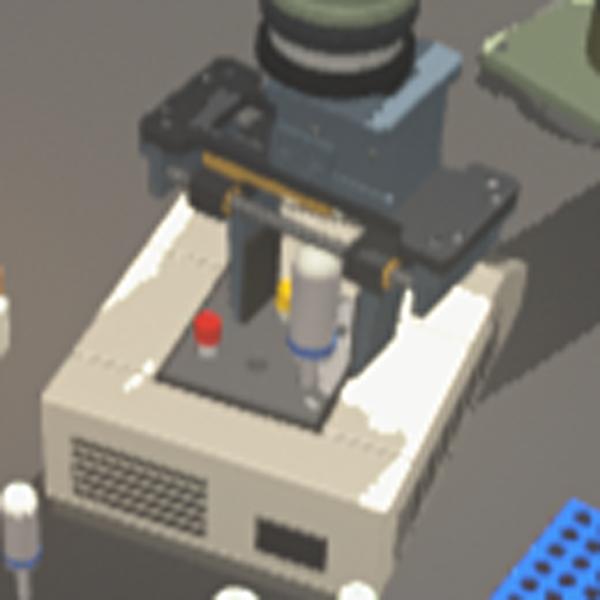

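View pics/side2.png

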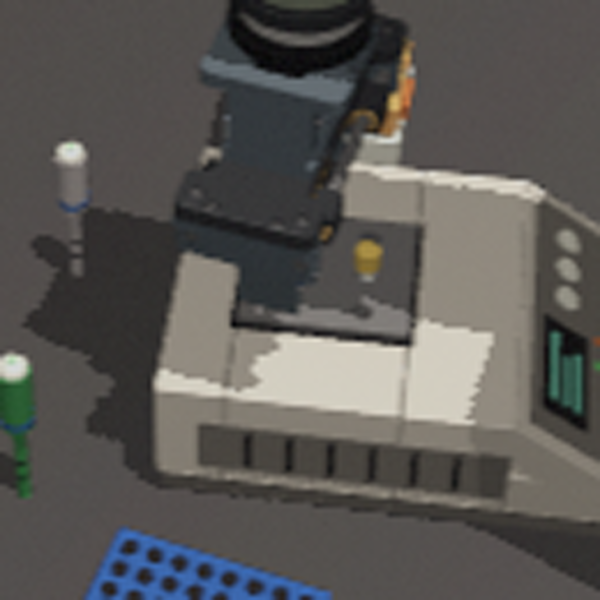

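The jaws straddle the head, which sits centred to within about 1 mm, and everything else is clear. Next I close softly and watch the lateral force.

```bash
python3 -m jog '[[0.04,0,0,0,0,0,0],[0.03,0,0,0,0,0,0],[0.027,0,0,0,0,0,0],[0.02,0,0,0,0,0,0],[0.02,0,0,0,0,0,0],[0.02,0,0,0,0,0,0],[0.02,0,0,0,0,0,0]]' 6
python3 -c "
from workcell import status
s=status.state();print(s['ee_pos'],s['ee_rot'],s['force'],s['torque'],s['gripper_width'])"
```

```text
time_s: 5.68
ee_pos: [509.8, 144.3, 329.7]
ee_rot: [180.0, -0.0, 14.0]
force: [-0.4, -0.2, -0.2]
gripper_width: 25.7
[509.76208927 144.29088298 329.7490253 ] [ 1.79986633e+02 -3.00567582e-03  1.39715320e+01] [-0.42157778 -0.23667531 -0.20866155] [-0.08213882 -0.03665443 -0.02730728] 25.658434245193146
```

```bash
python3 -m jog '[[0.02,0,0,0,0,0,0],[0.02,0,0,0,0,0,0],[0.02,0,0,0,0,0,0]]' 25
python3 -m jog '[[0.02,0,0,-0.001,0,0,0],[0.02,0,0,-0.002,0,0,0],[0.02,0,0,-0.002,0,0,0],[0.02,0,0,0,0,0,0]]'
```

```text
time_s: 6.05
ee_pos: [509.8, 144.3, 329.7]
ee_rot: [180.0, -0.0, 14.0]
force: [-0.3, -0.4, 0.0]
gripper_width: 25.7
time_s: 6.55
ee_pos: [509.7, 144.3, 334.9]
ee_rot: [-180.0, -0.0, 14.0]
force: [0.8, 0.2, -2.0]
gripper_width: 25.7
```

The only force is about 2 N, the probe's weight, and nothing is binding. Drawing on to 20 mm.

```bash
python3 -m jog '[[0.02,0,0,-0.002,0,0,0],[0.02,0,0,-0.002,0,0,0],[0.02,0,0,-0.002,0,0,0],[0.02,0,0,-0.002,0,0,0],[0.02,0,0,-0.002,0,0,0],[0.02,0,0,-0.002,0,0,0],[0.02,0,0,-0.002,0,0,0],[0.02,0,0,-0.001,0,0,0],[0.02,0,0,0,0,0,0],[0.02,0,0,0,0,0,0]]'
python3 - <<'E'
from workcell import vision,status
from h import *
import cv2
s=status.state();print(s["time_s"],s["ee_pos"],s["ee_rot"],s["force"],s["torque"],s["gripper_width"])
f=vision.grab_frame("scene")
c=f["color"][140:220,245:325];cv2.imwrite("pics/scene3.png",cv2.resize(c,(600,600),interpolation=cv2.INTER_CUBIC))
print(((proj(f,[[510,144,105],[510,144,147],[510,144,219]])-[245,140])*7.5).round())
E
```

```text
time_s: 7.8
ee_pos: [509.7, 144.3, 349.7]
ee_rot: [180.0, 0.0, 14.0]
force: [0.3, 0.0, -3.4]
gripper_width: 25.5
7.8 [509.71848148 144.28231225 349.66334772] [1.79994728e+02 7.86398140e-03 1.39651013e+01] [ 0.30747277  0.03995599 -3.38595208] [-0.01723527  0.03662448  0.01704699] 25.46487925435124
[[271. 461.]
 [278. 368.]
 [292. 197.]]
```

View pics/scene3.png

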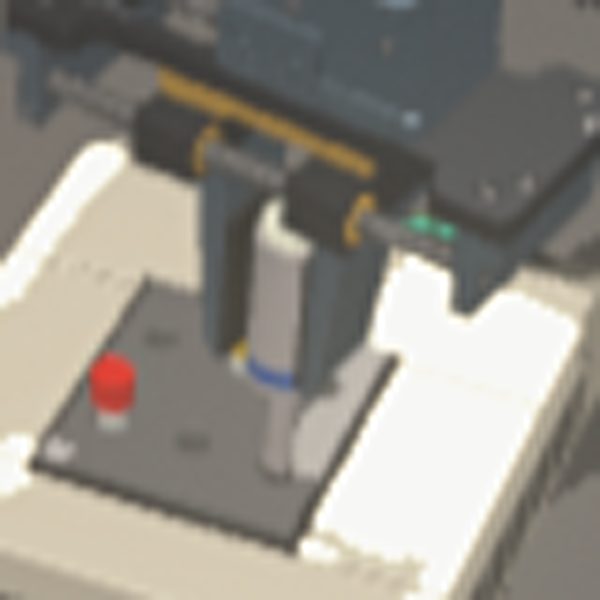

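The stem is still in the well, with a dark ring at the block's surface near (275,468). I'll hold about 3 s and check for slip with the wrist view (the LED should stay at (258,283)) and depth.

```bash
python3 -m jog '[[0.02,0,0,0,0,0,0],[0.02,0,0,0,0,0,0],[0.02,0,0,0,0,0,0],[0.02,0,0,0,0,0,0],[0.02,0,0,0,0,0,0],[0.02,0,0,0,0,0,0],[0.02,0,0,0,0,0,0],[0.02,0,0,0,0,0,0],[0.02,0,0,0,0,0,0],[0.02,0,0,0,0,0,0],[0.02,0,0,0,0,0,0],[0.02,0,0,0,0,0,0]]'
cat > chk.py <<'E'
from workcell import vision,status
from h import *
import cv2
s=status.state();print(s["time_s"],s["ee_pos"],s["ee_rot"],s["force"],s["gripper_width"])
f=vision.grab_frame("wrist")
h=cv2.cvtColor(f["color"],cv2.COLOR_BGR2HSV)[255:310,230:290]
k=(h[...,0]>45)&(h[...,0]<75)&(h[...,1]>80)&(h[...,2]>120);y,x=np.nonzero(k);print("led",x.mean()+230,y.mean()+255)
P=cloud(f).reshape(-1,3);Q=P[(np.hypot(P[:,0]-510,P[:,1]-144)<25)&(P[:,2]>130)&(P[:,2]<260)]
g=Q[np.hypot(Q[:,0]-510,Q[:,1]-144)<6];print("cap top z",np.percentile(g[:,2],[50,90,98]))
f=vision.grab_frame("scene");P=cloud(f);Q=P.reshape(-1,3);c=f["color"].reshape(-1,3).astype(int)
b=(np.hypot(Q[:,0]-510,Q[:,1]-144)<20)&(c[:,0]-c[:,2]>40)&(Q[:,2]>115);print("blue ring z",np.median(Q[b][:,2]),b.sum())
E
python3 chk.py
```

```text
time_s: 9.35
ee_pos: [509.8, 144.3, 349.7]
ee_rot: [180.0, -0.0, 14.0]
force: [0.2, 0.6, -1.8]
gripper_width: 25.7
9.35 [509.75791863 144.29237537 349.70515926] [ 1.79994425e+02 -2.19469419e-04  1.39682251e+01] [ 0.24450357  0.62355273 -1.84516169] 25.70586563813802
led 257.0 283.42622950819674
cap top z [216.95380375 218.07851611 218.70370147]
blue ring z 153.8024389364537 6
```

No slip: the LED is unmoved and the cap top is at about 219 mm. I'll finish the hold, then draw on 20 mm.

```bash
python3 -m jog '[[0.02,0,0,0,0,0,0],[0.02,0,0,0,0,0,0],[0.02,0,0,0,0,0,0],[0.02,0,0,0,0,0,0],[0.02,0,0,0,0,0,0],[0.02,0,0,0,0,0,0],[0.02,0,0,0,0,0,0],[0.02,0,0,0,0,0,0],[0.02,0,0,0,0,0,0],[0.02,0,0,0,0,0,0]]'
python3 -m jog '[[0.02,0,0,-0.001,0,0,0],[0.02,0,0,-0.002,0,0,0],[0.02,0,0,-0.002,0,0,0],[0.02,0,0,-0.002,0,0,0],[0.02,0,0,-0.002,0,0,0],[0.02,0,0,-0.002,0,0,0],[0.02,0,0,-0.002,0,0,0],[0.02,0,0,-0.002,0,0,0],[0.02,0,0,-0.002,0,0,0],[0.02,0,0,-0.002,0,0,0],[0.02,0,0,-0.001,0,0,0],[0.02,0,0,0,0,0,0]]'
python3 -m jog '[[0.02,0,0,0,0,0,0],[0.02,0,0,0,0,0,0],[0.02,0,0,0,0,0,0],[0.02,0,0,0,0,0,0]]'
python3 chk.py
python3 - <<'E'
from workcell import vision
import cv2
f=vision.grab_frame("scene")
cv2.imwrite("pics/scene4.png",cv2.resize(f["color"][140:220,245:325],(600,600),interpolation=cv2.INTER_CUBIC))
cv2.imwrite("pics/scene4f.png",f["color"])
E
```

```text
time_s: 10.7
ee_pos: [509.8, 144.3, 349.7]
ee_rot: [180.0, -0.0, 14.0]
force: [-0.9, -0.3, -3.1]
gripper_width: 25.0
time_s: 12.2
ee_pos: [509.7, 144.3, 369.8]
ee_rot: [180.0, -0.0, 14.0]
force: [-0.1, -0.6, -2.2]
gripper_width: 25.3
time_s: 12.7
ee_pos: [509.7, 144.3, 369.7]
ee_rot: [180.0, 0.0, 14.0]
force: [0.7, 0.5, -3.2]
gripper_width: 25.7
12.7 [509.74410925 144.32241215 369.67409874] [1.79994703e+02 5.71305112e-03 1.39683722e+01] [ 0.70970791  0.48275307 -3.19809093] 25.71874712298023
led 257.0 283.42622950819674
cap top z [236.86800898 238.02442452 238.61717922]
blue ring z 174.74533447612816 5
```

View pics/scene4.png

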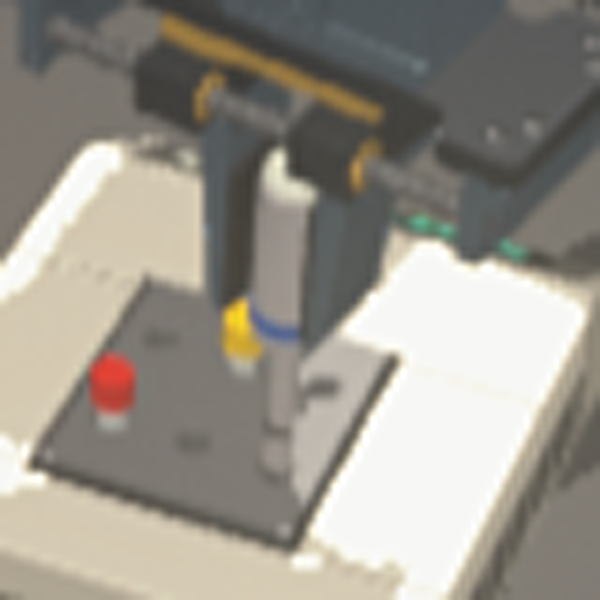

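View pics/scene4f.png

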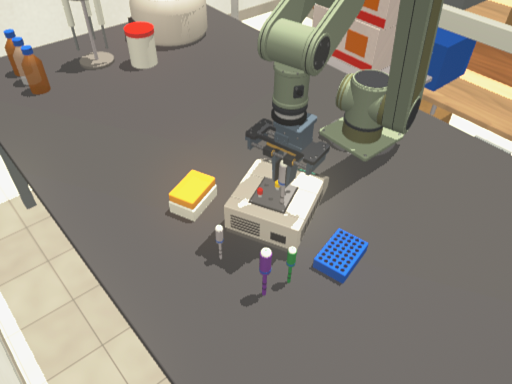

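The upper ring (45 mm) now shows about 20 mm above the block at (276,430), and the lower ring is at the block's surface near (275,468). The stem is in the well and nothing else has moved. I'll hold the second reading for about 3 s, then hand in.

```bash
python3 -m jog '[[0.02,0,0,0,0,0,0],[0.02,0,0,0,0,0,0],[0.02,0,0,0,0,0,0],[0.02,0,0,0,0,0,0],[0.02,0,0,0,0,0,0],[0.02,0,0,0,0,0,0],[0.02,0,0,0,0,0,0],[0.02,0,0,0,0,0,0],[0.02,0,0,0,0,0,0],[0.02,0,0,0,0,0,0],[0.02,0,0,0,0,0,0],[0.02,0,0,0,0,0,0]]'
python3 -m jog '[[0.02,0,0,0,0,0,0],[0.02,0,0,0,0,0,0],[0.02,0,0,0,0,0,0],[0.02,0,0,0,0,0,0],[0.02,0,0,0,0,0,0],[0.02,0,0,0,0,0,0],[0.02,0,0,0,0,0,0],[0.02,0,0,0,0,0,0]]'
python3 chk.py && python3 -c "
from workcell import ticket
print(ticket.job_done())"
```

```text
time_s: 14.35
ee_pos: [509.7, 144.3, 369.7]
ee_rot: [180.0, 0.0, 14.0]
force: [0.1, 0.9, -2.7]
gripper_width: 25.6
time_s: 15.35
ee_pos: [509.7, 144.3, 369.7]
ee_rot: [180.0, -0.0, 14.0]
force: [0.6, -0.0, -2.4]
gripper_width: 25.7
15.35 [509.73389207 144.30218063 369.73253969] [ 1.79996341e+02 -1.59172686e-03  1.39655104e+01] [ 0.55480015 -0.04252774 -2.38132089] 25.713330791654396
led 257.0 283.42622950819674
cap top z [236.88169772 238.01018391 238.77733818]
blue ring z 176.29279878580758 5
the job is handed in; nothing more can be done
None
```

I gripped the larger grey probe by its head and drew it straight up 20 mm. I held it there for about 3 s, then drew it to 40 mm and handed the job in at about 15.5 s, still holding it.

- **Height:** the tool rose 19.95 mm for the first reading and 39.98 mm for the second. The cap top measured about 218.7 mm, then 238.7 mm, against 219 and 239 expected.
- **Grip and binding:** the cap's light stayed at the same wrist-camera pixel, so the probe did not slip. The sideways force stayed under about 1 N, and the vertical force was just the probe's weight of 2–3 N.
- **Final picture:** the lower ring is level with the block's top and the stem is still in the well. The tubes, rack and tip box look undisturbed.
- **Weak check:** the depth reading on the blue ring rests on only 5–6 pixels. It read 153.8 mm at the first stop and 174.7–176.3 mm at the second, so I gave it no weight.

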